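# Refit the axle of a bench roller

## Robot

A 6-joint arm with a two-finger parallel gripper is mounted at the origin on a cart in front of the work surface, level with it; the furniture and walls round the work are solid. World frame = base frame: x ahead of the robot, y to its left, z up, the work surface at z = 0. Lengths are in m, angles in rad, forces in N, time in s.
With the tool pointing down it reaches from about 0.275 to 0.825 m from the base axis. Payload 5.2 kg.
Tool frame: the origin (TCP) lies at the very end of the fingers, on their centre line; the grasp point (between the pads) lies 19 mm behind it; z points along the fingers, y is the line along which they close (so a half turn about z gives the same grasp; the last joint's range is limited). The gripper opens to 93 mm and grips with 3 to 60 N. Pads are 15 mm wide; open, the fingers measure 128 mm over their backs; the gripper's body (75 mm by 188 mm) begins 65 mm behind the grasp point.
Start: joints at [-1.306, 0.259, 1.535, -0, 1.348, -0.203], TCP at [0.248, -0.491, 0.219] pointing down, gripper open.
Joint ranges: [-3.14, 3.14], [-0.91, 2.08], [0.19, 2.58], [-1.22, 4.36], [0.22, 2.71], [-3.12, 3.12]. Speed limits (rad/s): [2.57, 2.57, 3.14, 3.14, 3.14, 3.14].

## Interface

Orientations are given as a unit quaternion [x, y, z, w].
In Python, from bench import get_state, grab_frame, camera_params, close_job gives the robot as it stands. The module is installed in compiled form; this text tells all that it offers.
- The arm moves only by the shell command python3 -m handwheel 'ROWS'. ROWS is a JSON object of lists of equal length, an entry for each row: "fingers": the finger opening in mm, from 0 to 93; "offset": the shift along the tool's x, y, z in mm, a list of three; "rot": the turn, a rotation vector about the tool's x, y, z in rad, a list of three. In form: {"fingers": [fingers, ...], "offset": [[x, y, z], ...], "rot": [[ax, ay, az], ...]}. A call has 1 to 20 rows; each row shifts and turns the commanded pose from where the row before left it, along the tool's axes as they then stand; what a row does not reach is not made up. A row lasts 1/8 s, in which the tool goes at most 62.5 mm and 10.7 degrees, less where a joint would pass 70% of its speed; a pose out of reach is approached as far as the arm can. A call is refused whole if a number of a shift passes 62.5 or a number of a turn 0.188, either way. A call with a gripper value outside its range is refused whole. The fingers move at their own pace and stop on an object; the grip force is fixed at half the most. Time passes only in rows, so rows that do not move let the fingers close. It gives the time, the measured TCP pose, the force, the opening and the grip force at its end, in the units of the state.
- get_state(): the state, without advancing time (a new reading comes with each control period).
- grab_frame(name): name is "scene" or "top"; returns (picture, depth): 420x560x3 uint8, red, green, blue; 420x560 float32, m along the optical axis (not along the pixel's ray), 0 where there is no reading.
- camera_params(name): a dict with "fx", "fy", "cx", "cy" (pixels), "view" (4x4, takes a point from world to camera coordinates). Camera axes: x right, y down, z forward; pixel columns grow to the right and rows downward; lengths in m; the calibration is good to about 2 mm. A picture is of the moment at which its call begins. camera_params takes no time and is no camera call.
- close_job(): hands the job in; it is judged then, once.
The state is a dict: "time": time; "qpos": joint angles; "qd": joint speeds; "tau": joint torques, N m; "position": TCP position; "eef_rot": TCP orientation; "contact_force": force on the tool from outside, world axes, zero at the start; "torque": the same for the moment, N m; "opening": finger opening in m; "grasp_force": force on a finger pad.
Only numpy, scipy, OpenCV 4.12 (cv2) and the standard library are available. Lean on these libraries where they do the work, as an engineer would, in place of code of your own. Each camera call takes 0.05 s, during which the arm holds its last target. There are 200 camera calls.

## Task

Refit the axle of the green bench roller: take the wooden-handled steel axle from its rest and thread it, starting at the ear with the brass bush (on your left), through that ear, the rubber roller and the far ear. Push it right home, until the brass shoulder below its handle meets the bush, then let go of it. Leave the roller in its stand and the spools and the heel block where they are.

Things in the scene. Friction and masses are not known exactly. Their poses are not given: they have to be found in the camera images.
- stand: Fixed green steel roller stand, base 130 x 90 x 12 mm. Origin under the base centre, z up, +x along the hole axis the way the axle goes in (brass-bush ear to far ear). Ears 14 mm thick, 56 wide, tops 97 mm high, at x = -42 to -28 mm and +28 to +42 mm, each with a 17 mm round through hole at y = 0, z = 75 mm. Two tie rods between them carry the roller.
- bush (a point): Centre of the outer face of the brass bush on the entry ear, on the hole axis: stand x = -46 mm, z = 75 mm. The bush is 28 mm across, sticks out 4 mm from the ear and has a 20 mm opening that leads into the 17 mm hole. Axes as the stand's.
- far_hole (a point): Centre of the hole in the outer face of the far ear: stand x = +42 mm, z = 75 mm. Axes as the stand's.
- roller_centre (a point): Centre of the loose black rubber roller, 60 mm across and 52 mm long with an aluminium-lined 20 mm bore, lying on the tie rods between the ears so that its bore is in line with the holes (about 2 mm play at either end); about 150 g.
- axle_grip (a point): Grasp point on the loose axle (about 140 g): on its axis, near the middle of the flat-sided wooden handle (66 mm long, 24 wide, 22 thick), 42 mm behind the shoulder. At the start the axle lies level in its rest, the handle free to be taken from above across its 24 mm width. +x along the axle to its tip, z up, y across.
- axle_shoulder (a point): Front face of the axle's brass collar (21 mm across, 6 mm long, in front of the handle), on the axis: the shoulder that stops at the bush. Balance point of the axle about 20 mm in front of it. Axes as axle_grip.
- axle_tip (a point): Tip of the axle, 115 mm in front of the shoulder. Plain round steel shaft 12 mm across, its last 7 mm tapering to 5 mm. Axes as axle_grip. With the shoulder against the bush the tip stands 27 mm out of the far ear.
- rest: Low fixed light-wood rest of the axle, 124 x 50 mm, at most 42 mm high. Origin on the worktop under the axle's shoulder, +x toward the tip; the axle's axis lies 38 mm above the worktop. A block under the front of the handle begins 22 mm in front of the grasp point; a notch 85 mm in front of the shoulder holds the shaft, which lifts straight up out of it.
- spool_white: White thread spool, 48 mm across, 52 mm high, standing loose; origin at the centre of its underside. Not to be moved.
- spool_black: Black thread spool, 44 mm across, 58 mm high, standing loose; origin at the centre of its underside. Not to be moved.
- heel: Brown leather heel block, 62 x 69 x 19 mm, lying loose; origin at the centre of its underside. Not to be moved.
- axle: The loose axle as a whole; its origin is the shoulder point axle_shoulder.
- roller: The loose rubber roller as a whole; its origin is roller_centre.
Mind the look-alikes: they are no part of the job. There is more than one size of the stand; the job needs the larger.

How it is judged:
By the outcome, as a careful person would: the job done as asked, in the order asked, and still so for the second after the job is handed in, with the robot touching nothing.
It also fails if it takes over 42 s, if anything falls off the work surface, if the arm or the gripper's body presses on something with over 40 N, if the wrist force passes 120 N, or if a joint passes its speed limit or range.

## Working session

There is one attempt and no reset: what is moved stays moved. The work goes in short steps, Python scripts to look and compute and a shell command to move; the robot and the scene stay as the last step left them, time stands still between calls to the robot, and variables do not carry over. Pictures are saved under pics/ and viewed, at most 10 in all, crops included, and the job is handed in when it is done.

```bash
mkdir -p pics; cat > h.py <<'E'
import numpy as np, cv2
from bench import *
def snap(n,f):
    p,d=grab_frame(n); cv2.imwrite(f'pics/{f}.png',cv2.cvtColor(p,cv2.COLOR_RGB2BGR)); np.save(f'pics/{f}.npy',d); return p,d
def world(n,u,v,z):
    c=camera_params(n); p=np.array([(u-c['cx'])/c['fx'],(v-c['cy'])/c['fy'],1])*z
    return (np.linalg.inv(c['view'])@np.r_[p,1])[:3]
def ray(n,u,v,h):
    "point on pixel ray at world height h"
    a=world(n,u,v,0.0);b=world(n,u,v,1.0); t=(h-a[2])/(b[2]-a[2]); return a+t*(b-a)
def proj(n,P):
    c=camera_params(n); q=c['view']@np.r_[P,1]; return c['fx']*q[0]/q[2]+c['cx'],c['fy']*q[1]/q[2]+c['cy']
E
python3 - <<'E'
from h import *
snap('scene','s0');snap('top','t0')
for n in('scene','top'):print(camera_params(n))
print(get_state())
E
```

```text
{'fx': 382.6050624649138, 'fy': 382.6050624649138, 'cx': 280.06976885786145, 'cy': 212.68282744585215, 'view': array([[-0.76912393, -0.63870208,  0.02253985,  0.39799967],
       [-0.26811255,  0.29044451, -0.91856282,  0.23066069],
       [ 0.5801414 , -0.71253186, -0.39463186,  0.58402113],
       [ 0.        ,  0.        ,  0.        ,  1.        ]])}
{'fx': 438.28403767302035, 'fy': 438.28403767302035, 'cx': 270.5928310472395, 'cy': 213.3991070009694, 'view': array([[-0.02135547, -0.99965509, -0.01528537, -0.02135337],
       [-0.99225625,  0.0230636 , -0.12204755,  0.54737316],
       [ 0.12235799,  0.01256062, -0.99240655,  0.96660074],
       [ 0.        ,  0.        ,  0.        ,  1.        ]])}
{'time': 0.1, 'qpos': array([-1.30581055e+00,  2.59286065e-01,  1.53589533e+00, -2.44463959e-05,
        1.34799111e+00, -2.02814920e-01]), 'qd': array([ 0.00012784, -0.00296149, -0.00240265,  0.00134519, -0.00084963,
        0.00053706]), 'tau': array([ 2.41025118e-03, -4.38215268e+01, -2.84640670e+01,  7.22893118e-02,
        3.61221924e-02, -4.52481299e-05]), 'position': array([ 0.2478931 , -0.49046061,  0.21792368]), 'eef_rot': array([ 9.72768868e-01,  2.31775981e-01, -3.64643731e-05, -7.89173224e-04]), 'contact_force': array([-0.21949602,  0.28967281, -0.90406222]), 'torque': array([-0.02643811,  0.00791025,  0.00510746]), 'grasp_force': 0.0, 'opening': 0.09319971859862716}
```

View pics/t0.png

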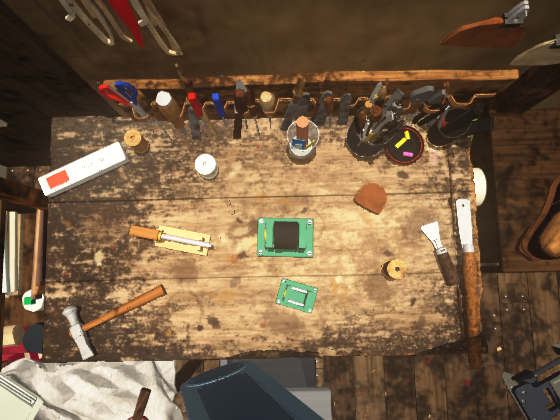

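View pics/s0.png

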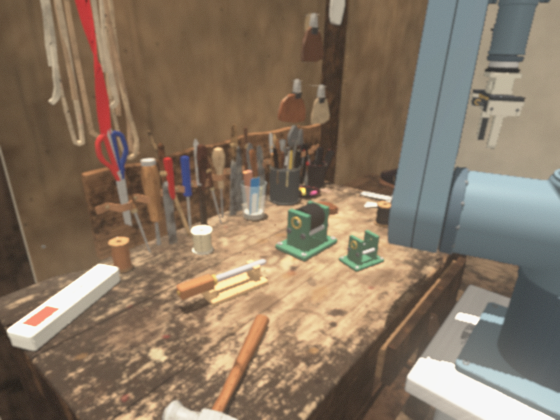

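The top view shows the axle in its rest (handle about (145,233), tip about (212,245)). The large stand is at (286,237), and the small look-alike is at (298,295). I'll enlarge the area around the axle and stand.

```bash
python3 - <<'E'
import cv2
i=cv2.imread('pics/t0.png')
a=cv2.resize(i[205:275,120:220],None,fx=8,fy=8,interpolation=cv2.INTER_CUBIC)[:280*2]
b=cv2.resize(i[205:275,250:325],None,fx=8,fy=8,interpolation=cv2.INTER_CUBIC)
cv2.imwrite('pics/a.png',a);cv2.imwrite('pics/b.png',b)
E
```

```text
(no output)
```

View pics/a.png

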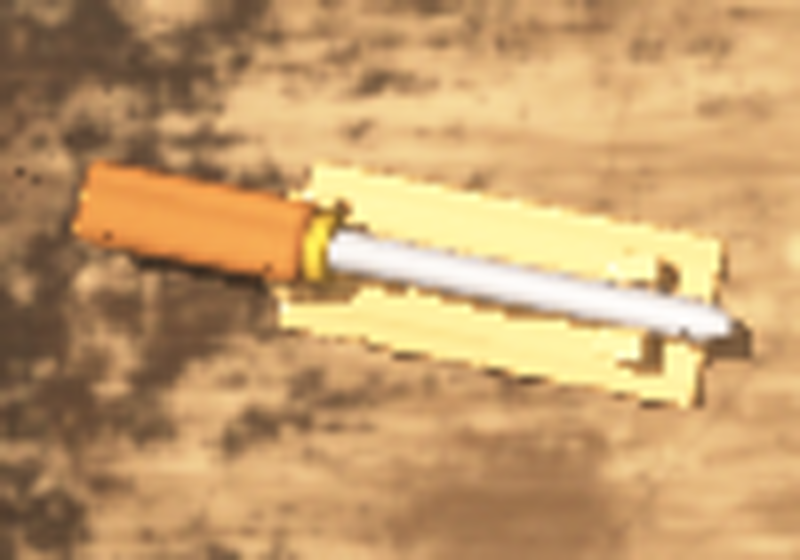

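View pics/b.png

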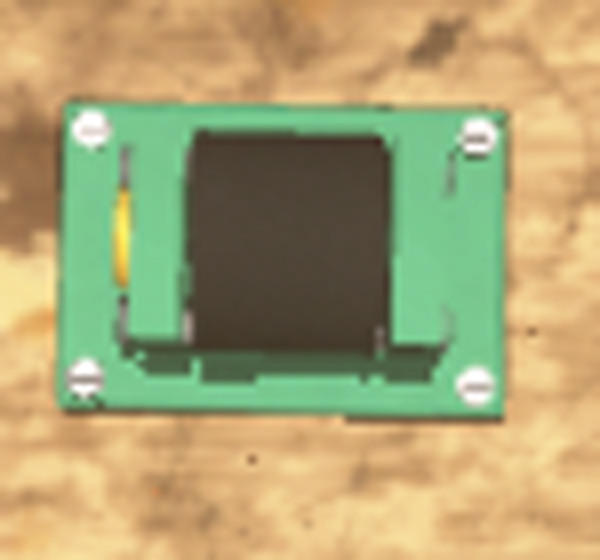

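The first crop shows the handle end at (84,198), the shoulder at (331,248) and the tip at (738,327). The second shows the stand base corners at (67,102), (506,112), (502,418) and (60,410), with the bush at (122,238).

```bash
python3 - <<'E'
from h import *
f=lambda x,y,ox,h:ray('top',(x+.5)/8-.5+ox,(y+.5)/8-.5+205,h)
np.set_printoptions(precision=4,suppress=True)
e,s,t=f(84,198,120,.038),f(331,248,120,.038),f(738,327,120,.038)
print(e,s,t,np.linalg.norm(t-s),np.linalg.norm(s-e))
for a,b in((e,t),(s,t)):print('yaw',np.arctan2(*(b-a)[1::-1]))
C=[f(*c,250,.012) for c in((67,102),(506,112),(502,418),(60,410))]
print(np.array(C)); c=sum(C)/4; d=(C[1]-C[0]+C[2]-C[3]); w=(C[0]+C[1]-C[2]-C[3])/2
print(c,np.linalg.norm(d)/2,np.linalg.norm(w),np.arctan2(d[1],d[0]),np.arctan2(w[1],w[0])-np.pi/2)
D=np.load('pics/t0.npy')
for (u,v) in((145,233),(285,235)):print(world('top',u,v,D[v,u]))
D=np.load('pics/t0.npy')
# ear top / bush checks
bush=f(122,238,250,.075);print('bush',bush)
E
```

```text
[0.5172 0.2864 0.038 ] [0.5014 0.2159 0.038 ] [0.4765 0.1005 0.038 ] 0.11802612086547344 0.0722887495364125
yaw -1.7863387168033982
yaw -1.7833396484311945
[[ 0.5409 -0.0036  0.012 ]
 [ 0.535  -0.1311  0.012 ]
 [ 0.4466 -0.127   0.012 ]
 [ 0.4517 -0.      0.012 ]]
[ 0.4936 -0.0654  0.012 ] 0.1273908937451142 0.08890289984477576 -1.6136874025003152 -1.614033286413872
[0.5069 0.2482 0.0512]
[ 0.4915 -0.0638  0.105 ]
bush [ 0.4961 -0.0205  0.075 ]
```

```bash
cat >> h.py <<'E'
from scipy.spatial.transform import Rotation as Ro
def down(yaw): # tool x at yaw, z down
    c,s=np.cos(yaw),np.sin(yaw); return Ro.from_matrix(np.array([[c,s,0],[s,-c,0],[0,0,-1.]]))
def delta(P,yaw):
    np.set_printoptions(precision=4,suppress=True)
    s=get_state(); R=Ro.from_quat(s['eef_rot']); d=np.array(P)-s['position']
    print('t',s['time'],'pos',s['position'],'F',s['contact_force'],'open',s['opening'],'grip',s['grasp_force'])
    print('off mm',R.inv().apply(d)*1e3,'rot',(R.inv()*down(yaw)).as_rotvec(),'off after rot',down(yaw).inv().apply(d)*1e3)
E
python3 -m handwheel '{"fingers":[93,93,93,93,93,93,93,93,93,93,93,93,93,93,93,93,93,93,93,93],"offset":[[41,-39,4],[41,-39,4],[41,-39,4],[41,-39,4],[41,-39,4],[41,-39,4],[41,-39,4],[41,-39,4],[41,-39,4],[41,-39,4],[41,-39,4],[41,-39,4],[41,-39,4],[41,-39,4],[0,0,0],[0,0,0],[0,0,0],[0,0,0],[0,0,0],[0,0,0]],"rot":[[0,0,0],[0,0,0],[0,0,0],[0,0,0],[0,0,0],[0,0,0],[0,0,0],[0,0,0],[0,0,0],[0,0,0],[0,0,0],[0,0,0],[0,0,0],[0,0,0],[0,0,-0.177],[0,0,-0.177],[0,0,-0.177],[0,0,-0.177],[0,0,-0.177],[0,0,0]]}'
python3 -c "
from h import *
delta([.5103,.2569,.1],1.356)"
```

```text
time: 2.6
position: [0.5139, 0.2552, 0.1622]
eef_rot: [0.78, 0.625, -0.0, -0.0]
contact_force: [-0.3, 0.6, 0.1]
opening: 0.0932
grasp_force: 0.0
t 2.6 pos [0.5139 0.2552 0.1622] F [-0.3219  0.5976  0.1499] open 0.0931643137703675 grip 0.0
off mm [ 0.9139 -3.7865 62.2189] rot [-0.0008  0.0004 -0.0047] off after rot [ 0.9052 -3.8344 62.2161]
```

```bash
python3 -m handwheel '{"fingers":[93,93,93,93,93,93,0,0,0,0,0,0,0,0],"offset":[[1,-4,40],[0,0,40],[0,0,35],[0,0,20],[0,0,7],[0,0,0],[0,0,0],[0,0,0],[0,0,0],[0,0,0],[0,0,0],[0,0,0],[0,0,0],[0,0,0]],"rot":[[0,0,-0.005],[0,0,0],[0,0,0],[0,0,0],[0,0,0],[0,0,0],[0,0,0],[0,0,0],[0,0,0],[0,0,0],[0,0,0],[0,0,0],[0,0,0],[0,0,0]]}'
python3 -c "
from h import *
delta([.5103,.2569,.1],1.356);snap('top','t1');snap('scene','s1')"
```

```text
time: 4.35
position: [0.5105, 0.2571, 0.0206]
eef_rot: [0.778, 0.628, 0.0, 0.0]
contact_force: [0.5, -0.8, 0.6]
opening: 0.0236
grasp_force: 30.0
t 4.35 pos [0.5105 0.2571 0.0206] F [ 0.4684 -0.8136  0.6047] open 0.02361444384731358 grip 29.984456598758698
off mm [ -0.256   -0.1837 -79.3743] rot [ 0.0001 -0.0001  0.0017] off after rot [ -0.2607  -0.1886 -79.3742]
```

```bash
python3 -m handwheel '{"fingers":[0,0,0,0,0,0,0,0,0,0],"offset":[[0,0,-10],[0,0,-20],[0,0,-7],[0,0,0],[0,0,0],[-25,-1,0],[-35,-1,0],[-25,-1,0],[-12,0,0],[0,0,0]],"rot":[[0,0,0],[0,0,0],[0,0,0],[0,0,-0.086],[0,0,-0.086],[0,0,0],[0,0,0],[0,0,0],[0,0,0],[0,0,0]]}'
python3 - <<'E'
from h import *
delta([.5033,.1604,.0576],1.528);p,D=snap('top','t2');q,E=snap('scene','s2')
i=cv2.imread('pics/t2.png');j=cv2.imread('pics/s2.png')
cv2.imwrite('pics/t2c.png',cv2.resize(i[200:275,170:270],None,fx=8,fy=8,interpolation=cv2.INTER_CUBIC))
cv2.imwrite('pics/s2c.png',cv2.resize(j[195:270,215:315],None,fx=8,fy=8,interpolation=cv2.INTER_CUBIC))
E
```

```text
time: 5.7
position: [0.5036, 0.1599, 0.0577]
eef_rot: [0.722, 0.692, 0.0, -0.0]
contact_force: [-0.0, 0.5, -1.8]
opening: 0.0239
grasp_force: 30.0
t 5.7 pos [0.5036 0.1599 0.0577] F [-0.0094  0.475  -1.7612] open 0.0239361604624783 grip 29.98447895050049
off mm [ 0.4417 -0.3299  0.1297] rot [ 0.0001 -0.0002  0.0004] off after rot [ 0.4416 -0.3301  0.1296]
```

View pics/t2c.png

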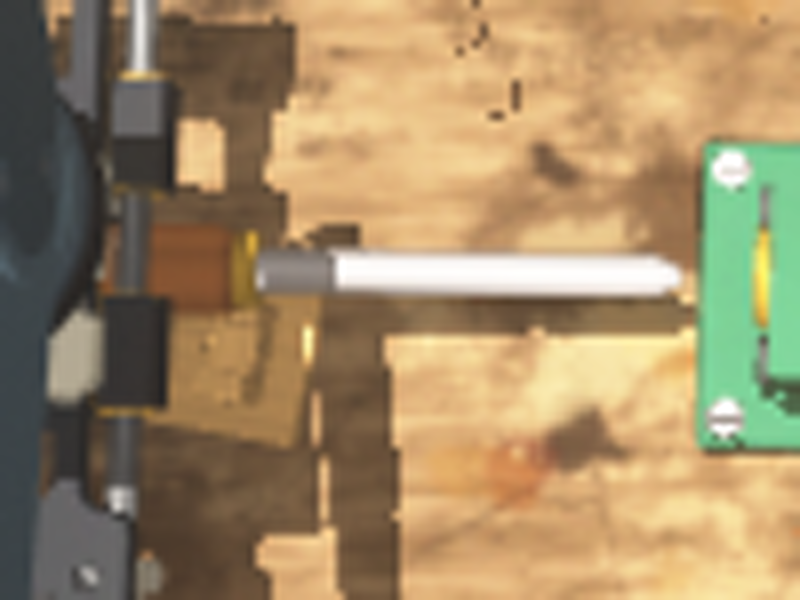

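View pics/s2c.png

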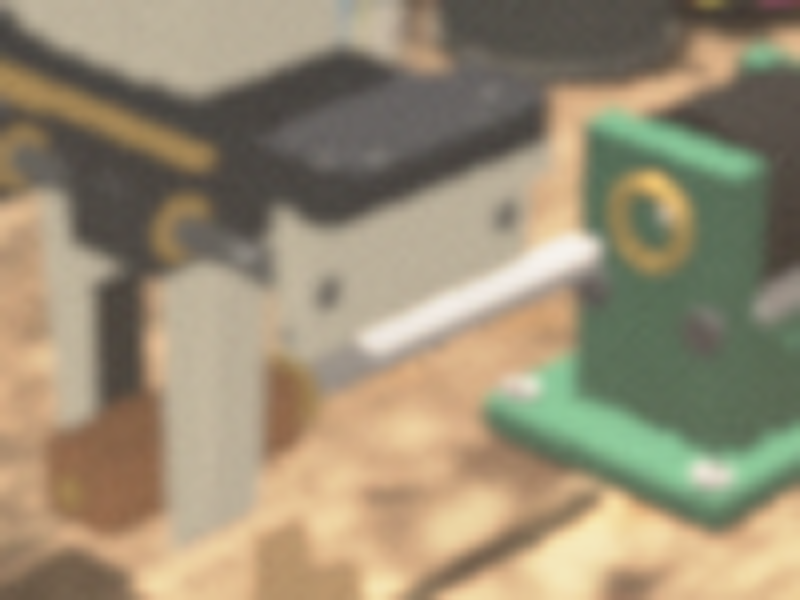

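In the top crop the shaft lies at row 270–275 and the bush at row 278, so the lateral fit is good. In the scene crop the tip is near (598,247) and the bush ring centre near (651,222). I'll check the height by projection.

```bash
python3 - <<'E'
from h import *
np.set_printoptions(precision=4,suppress=True)
yaw=-1.6138;a=np.array([np.cos(yaw),np.sin(yaw),0]);b=np.array([.4936,-.0654,.075])-.046*a
s=get_state()['position'];g=s+[0,0,.0174]
cr=lambda P,n,o:np.array([(x-y+.5)*8-.5 for x,y in zip(proj(n,P),o)])
for n,o in(('scene',(215,195)),('top',(170,200))):
    print(n,'bush',cr(b,n,o),'bush+z10',cr(b+[0,0,.01],n,o),'tip',cr(g+.157*a,n,o),'should',cr(g+.042*a,n,o))
    if n=='top':
        f=lambda x,y,h=.075:ray('top',(x+.5)/8-.5+170,(y+.5)/8-.5+200,h)
        sh,t,bu=f(258,271),f(682,275),f(763,278);print(sh,t,bu,np.arctan2(*(t-sh)[1::-1]),np.linalg.norm(t-sh), 'line err at bush mm',((t-b)-a*((t-b)@a))*1e3)
D=np.load('pics/t2.npy')
for u in(205,215,225,235,245,252):
    v=np.arange(228,241);w=np.array([world('top',u,k,D[k,u]) for k in v]);k=np.argsort(w[:,2])[-2:];print(u,w[k].mean(0))
E
```

```text
scene bush [634.7471 228.1233] bush+z10 [636.0698 195.5025] tip [578.4088 252.7525] should [273.5162 392.869 ]
top bush [758.0088 280.1283] bush+z10 [756.9114 277.3724] tip [671.5519 277.044 ] should [249.741  268.4047]
[0.5011 0.1167 0.075 ] [0.4974 0.0012 0.075 ] [ 0.4961 -0.0208  0.075 ] -1.6027562488184235 0.1155673459443632 line err at bush mm [ 0.971  -0.0418 -0.    ]
205 [0.5003 0.1086 0.0817]
215 [0.502  0.087  0.0813]
225 [0.4951 0.0655 0.0808]
235 [0.4989 0.0437 0.0814]
245 [0.496  0.0219 0.0837]
252 [0.498  0.007  0.0811]
```

Heights agree to within 1 mm and the lateral offset is about 0.5 mm, so I'm inserting now.

```bash
python3 -m handwheel '{"fingers":[0,0,0,0,0,0,0],"offset":[[-10,-0.4,0],[-10,0,0],[-10,0,0],[-10,0,0],[-10,0,0],[-10,0,0],[0,0,0]],"rot":[[0,0,0],[0,0,0],[0,0,0],[0,0,0],[0,0,0],[0,0,0],[0,0,0]]}'
python3 -c "
from h import *
print(get_state()['torque'])
delta([.4974,.0226,.0576],1.528)"
```

```text
time: 6.68
position: [0.5007, 0.0996, 0.0577]
eef_rot: [0.722, 0.692, -0.0, 0.0]
contact_force: [0.4, -1.3, -1.0]
opening: 0.0233
grasp_force: 30.0
[ 0.02101982 -0.10373232  0.02367717]
t 6.675 pos [0.5007 0.0996 0.0577] F [ 0.4477 -1.2643 -1.0027] open 0.02332695870767234 grip 29.984515607357025
off mm [-77.033   -0.0501   0.0861] rot [0.     0.     0.0005] off after rot [-77.0331  -0.0094   0.0835]
```

No contact so far. Next is most of the remaining distance.

```bash
python3 -m handwheel '{"fingers":[0,0,0,0,0,0,0,0],"offset":[[-10,0,0],[-10,0,0],[-10,0,0],[-10,0,0],[-10,0,0],[-10,0,0],[-10,0,0],[0,0,0]],"rot":[[0,0,0],[0,0,0],[0,0,0],[0,0,0],[0,0,0],[0,0,0],[0,0,0],[0,0,0]]}'
python3 -c "
from h import *
delta([.4974,.0226,.0576],1.528)"
```

```text
time: 7.68
position: [0.4978, 0.0297, 0.0577]
eef_rot: [0.722, 0.692, 0.0, 0.0]
contact_force: [0.7, -0.0, -1.4]
opening: 0.0241
grasp_force: 30.0
t 7.675 pos [0.4978 0.0297 0.0577] F [ 0.7436 -0.0302 -1.4484] open 0.024059816972617856 grip 29.984421730041504
off mm [-7.0915 -0.1247  0.0722] rot [0.0001 0.     0.0007] off after rot [-7.0916 -0.1198  0.0719]
```

```bash
python3 -m handwheel '{"fingers":[0,0,0,0,0,0],"offset":[[-2,0,0],[-2,0,0],[-1,0,0],[-1,0,0],[-1,0,0],[0,0,0]],"rot":[[0,0,0],[0,0,0],[0,0,0],[0,0,0],[0,0,0],[0,0,0]]}'
python3 -c "
from h import *
delta([.4974,.0226,.0576],1.528)"
```

```text
time: 8.43
position: [0.4975, 0.0243, 0.0577]
eef_rot: [0.722, 0.692, 0.001, -0.0]
contact_force: [0.7, 6.0, -1.5]
opening: 0.0235
grasp_force: 30.0
t 8.425 pos [0.4975 0.0243 0.0577] F [ 0.7357  6.0335 -1.4834] open 0.023471324167354386 grip 29.98425453901291
off mm [-1.6946 -0.035   0.0781] rot [ 0.0001 -0.0014  0.0016] off after rot [-1.6946 -0.0323  0.0804]
```

```bash
python3 -m handwheel '{"fingers":[0,0,0,0,0,0],"offset":[[-1,0,0],[-1,0,0],[0,0,1],[0,0,1],[0,0,0.5],[0,0,0]],"rot":[[0,0,0],[0,0,0],[0,0,0],[0,0,0],[0,0,0],[0,0,0]]}'
python3 - <<'E'
from h import *
delta([.4974,.0226,.0576],1.528);snap('top','t3');snap('scene','s3')
i=cv2.imread('pics/t3.png');j=cv2.imread('pics/s3.png')
a=cv2.resize(i[205:265,235:325],None,fx=6,fy=6,interpolation=cv2.INTER_CUBIC)[:360,:540]
b=cv2.resize(j[190:270,260:350],None,fx=6,fy=6,interpolation=cv2.INTER_CUBIC)
o=np.zeros((600,800,3),np.uint8);o[:240,:360]=cv2.resize(a,(360,240));o[:480,360:800]=cv2.resize(b,(440,480));cv2.imwrite('pics/c3.png',o)
E
```

```text
time: 9.18
position: [0.4979, 0.0241, 0.056]
eef_rot: [0.722, 0.692, 0.002, -0.001]
contact_force: [-0.0, 13.1, 5.0]
opening: 0.0238
grasp_force: 30.0
t 9.175 pos [0.4979 0.0241 0.056 ] F [-0.0488 13.1376  4.973 ] open 0.02379123201128439 grip 29.997139871120453
off mm [-1.5293 -0.4572 -1.5634] rot [ 0.0015 -0.0039  0.0012] off after rot [-1.536  -0.4576 -1.5567]
```

View pics/c3.png

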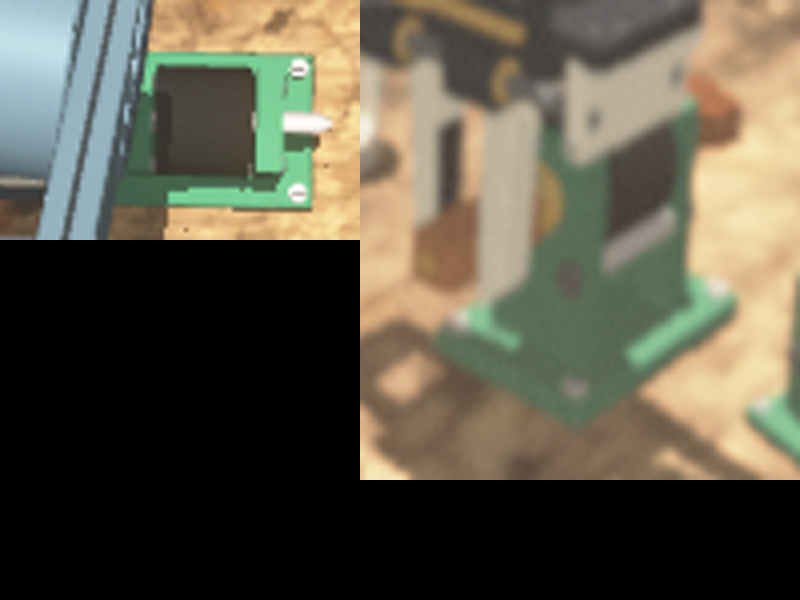

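The tip stands about 26 mm out of the far ear and the push force is 13 N, so the shoulder is seated. I'm releasing and rising.

```bash
python3 -m handwheel '{"fingers":[93,93,93,93,93,93,93,93,93,93,93,93,93,93],"offset":[[0,0,0],[0,0,0],[0,0,0],[0,0,0],[0,0,0],[0,0,-10],[0,0,-20],[0,0,-30],[0,0,-40],[40,0,-30],[50,0,0],[50,0,0],[50,0,0],[0,0,0]],"rot":[[0,0,0],[0,0,0],[0,0,0],[0,0,0],[0,0,0],[0,0,0],[0,0,0],[0,0,0],[0,0,0],[0,0,0],[0,0,0],[0,0,0],[0,0,0],[0,0,0]]}'
python3 - <<'E'
from h import *
snap('top','t4');snap('scene','s4')
i=cv2.imread('pics/t4.png');j=cv2.imread('pics/s4.png')
a=cv2.resize(i[210:265,235:335],(800,440),interpolation=cv2.INTER_CUBIC)[:, :]
b=cv2.resize(j[195:265,240:350],(400,255),interpolation=cv2.INTER_CUBIC)
o=np.zeros((600,800,3),np.uint8);o[:330,:600]=cv2.resize(a,(600,330));o[340:595,:400]=b;cv2.imwrite('pics/c4.png',o)
E
```

```text
time: 11.02
position: [0.5048, 0.2143, 0.1858]
eef_rot: [0.72, 0.694, 0.001, -0.0]
contact_force: [0.2, -0.1, 0.9]
opening: 0.0932
grasp_force: 0.0
```

View pics/c4.png

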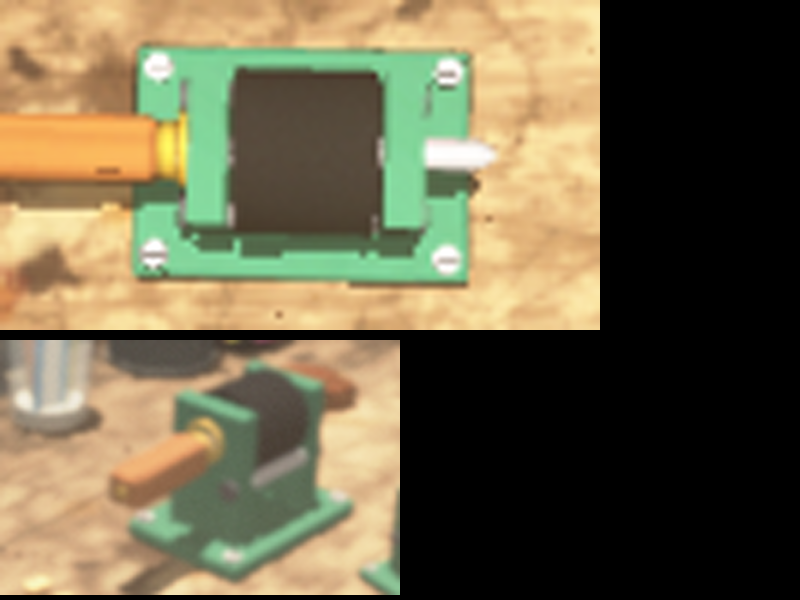

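The axle is through both ears with its collar flush on the bush at about (187,150). The tip is out at (497,155), and the gripper is clear.

```bash
python3 -c "
from bench import *
print(close_job())"
```

```text
the job is handed in; nothing more can be done
None
```

The axle is threaded through the brass-bush ear, the roller and the far ear, pushed home with its shoulder against the bush and released; the job was handed in at about 11 s of the 42 s, and the roller is still in its stand.

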